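# Load a cable lug in the bench crimping press and nip it three clicks

## Task

Pick the copper cable lug out of the parts bin, lay it on the rest rail of the bench crimping press, between the dies with its flat tongue towards the locator lip, and let go of it. Then work the red-knobbed ratchet lever exactly three clicks, counted by feel, so that the dies nip the barrel without starting to crush it, and finish like that, still holding the lever by its knob, ready for a colleague to feed the cable in. Leave the other parts in the bin and do not disturb the bottle, the jar or the cutters.

Things in the scene. Friction and masses are not known exactly. Their poses are not given: they have to be found in the camera images.
- copper_lug_mid (a point): Centre of the copper cable lug, the one copper-coloured part in the bin. It lies along its own x: 78 mm long, open round barrel 13 mm across from x = -11 to +39 mm, flat tongue with an eye, 18 mm wide and 3.5 mm thick, from -39 to -11 mm, level with the underside. This point is on the barrel's axis, 6.5 mm above the underside. 35 to 65 g. Grip it here, across the barrel.
- copper_lug_eye (a point): Point over the eye in the copper lug's tongue, 27 mm from the lug's centre on its own -x side, at barrel-axis height.
- press: Blue bench crimping press, fixed, base plate 150 x 215 x 12 mm; origin on the bench, x along its rest rail away from the robot, y to its gear head, z up. In this frame, mm: gear head x -26..78, y 40..140, up to z 74; fixed jaw x 10..44, y -44..-22, up to z 70; beside the rail it is free down to the base plate for x -43..8. Ram guide at y 33 to 43, x 14..40.
- rest (a point): Where the middle of the lug's underside belongs: on top of the aluminium rest rail, 45 mm above the bench; press frame (0, 0, 45) mm, axes as the press. The rail is 9.5 mm wide (y -6.5..+3) and runs x -43..45; a locator lip 4 mm long stands 3 mm above its near end (x -47..-43). The lug's tongue points to the lip, 4 mm short of it; the barrel mouth points away from the robot.
- die_gap (a point): Midway between the open dies, at the height of their V grooves: press frame (27, 0, 51.5) mm. Each die is 8 mm long (x 23..31), 18 mm high; at rest their lips stand 9.5 mm to either side (fixed die at -y, moving die at +y). Closing pushes the lug about 5 mm sideways, to the fixed die.
- moving_die: Steel moving die; origin at its lips. The lever drives it along the press's -y, 15 mm per rad; it floats on a spring of 1.5 N/mm, so that at the third click it nips the lug with a few newtons.
- lever (a joint): Ratchet lever, rad. 0 = rest, dies open, lever pointing to the robot; grows clockwise seen from above (knob goes left and away), up to 1.25. A return spring pushes back with 1.5 to 3 N at the knob. Clicks at about 0.36, 0.53, 0.70, 0.87, all shifted together by up to 0.06 either way. The push rises to 4 or 5 N before a click, then falls to zero or less as the lever jumps 0.05 to its seat.
- lever_axis (a point): Point on the vertical axis about which the lever turns, on top of the gear head, 74 mm above the bench; press frame (30, 85, 74) mm.
- knob (a point): Middle of the red knob on the lever's end, 160 mm from the lever's axis, 119.5 mm above the bench. Round and upright, 23 mm across, 49 mm tall (95 to 144 mm above the bench), free on all sides; the flat lever arm lies just under it.
- ratchet_plate: Steel plate on the gear head that carries the pawl; origin on the lever's axis. Its yaw relative to the press, -0.06 to 0.06 rad, is its setting: turned anticlockwise by d, every click comes d earlier.
- pawl (a joint): Brass sprung pawl, rad: 0 before the first tooth, rises to about 0.10 at the crest of each tooth, falls back to about 0.04 with each click. It stops the lever from going back.
- bin: Black parts bin, fixed, 215 (x) x 250 (y) x 34 mm, walls and floor 3 mm; origin under its centre. Six parts lie inside in two rows of three, 64 mm from one to the next sideways; the copper lug's tongue end is the one nearer the robot.
- tinned_lug_a_mid (a point): Centre of a silver (tinned) lug of the same size in the bin; stays in the bin.
- tinned_lug_b_mid (a point): Centre of the other silver lug in the bin; stays in the bin.
- bin_cap: Red rubber bulb in the bin, 24 mm across and high; stays in the bin.
- bin_relay: Blue relay in the bin, 13 x 29 x 26 mm; stays in the bin.
- screw_jar: Jar of screws with black lid, 43 mm across, 46 mm high, standing on the bench; origin at its underside. Not to be disturbed.
- flux_bottle: Amber flux bottle with white nozzle, 36 mm across, 92 mm high; origin at its underside. Not to be disturbed.
- cutters: Flush cutters with red grips, 45 x 120 x 12 mm, lying on the bench. Not to be disturbed.
- bin_clip: Yellow crocodile clip in the bin, 11 x 75 x 12 mm; stays in the bin.

How it is judged:
By the outcome, as a careful person would: the job done as asked, in the order asked, and still so for the second after the job is handed in, while the arm keeps its last pose, push and grip.
It also fails if it takes over 72 s, if anything falls off the work surface, if the arm or the gripper's body presses on something with over 40 N, if the wrist force passes 120 N, or if a joint passes its speed limit or range.

## Robot

A 6-joint arm with a two-finger parallel gripper is mounted at the origin on a cart in front of the work surface, level with it; the furniture and walls round the work are solid. World frame = base frame: x ahead of the robot, y to its left, z up, the work surface at z = 0. Lengths are in m, angles in degrees, forces in N, time in s.
With the tool pointing down it reaches from about 0.325 to 0.775 m from the base axis. Payload 9.3 kg.
Tool frame: the origin (TCP) lies at the very end of the fingers, on their centre line; the grasp point (between the pads) lies 19 mm behind it; z points along the fingers, y is the line along which they close (so a half turn about z gives the same grasp; the last joint's range is limited). The gripper opens to 85 mm and grips with 20 to 120 N. Pads are 22 mm wide; open, the fingers measure 114 mm over their backs; the gripper's body (76 mm by 85 mm) begins 54 mm behind the grasp point. The pads swing forward as they close: fully open they stand 13 mm farther back than shut.
Start: joints at [56.287, 14.817, 1.232, 76.415, 0, 81.257], TCP at [0.232, 0.499, 0.231] pointing down, gripper open.
Joint ranges: [-174.27, 174.27], [-52.1, 104.24], [-59.71, 78.15], [-110.17, 111.67], [-87.03, 83.33], [-180, 180]. Speed limits (degrees/s): [127.2, 127.2, 159.86, 180, 180, 180].

## Interface

Orientations are given as [roll, pitch, yaw] about the fixed x, y, z axes, in that order (R = Rz(yaw) Ry(pitch) Rx(roll)).
In Python, from rig import sense, imaging, env gives the robot as it stands.
- The arm moves only by the shell command python3 -m jog 'ROWS' [OPENING] [FORCE]. ROWS is JSON, a list of rows, each a list of 6 numbers: the shift along the tool's x, y, z in cm, then the turn, a rotation vector about the tool's x, y, z in units of 6 degrees (1.0 is 6 degrees). In form: [[dx, dy, dz, rx, ry, rz], ...]. A call has 1 to 10 rows; each row shifts and turns the commanded pose from where the row before left it, along the tool's axes as they then stand; what a row does not reach is not made up. A row lasts 1/12 s, in which the tool goes at most 41.7 mm and 7.16 degrees, less where a joint would pass 70% of its speed; a pose out of reach is approached as far as the arm can. A call is refused whole if a number of a shift passes 4.17 or a number of a turn 1, either way. A call with a gripper value outside its range is refused whole. OPENING is the finger opening in cm, from 0 to 8.54, set as the call begins (- or left out, the last holds). The fingers move at their own pace and stop on an object; FORCE is the grip in N (left out, the last holds). Time passes only in rows, so rows that do not move let the fingers close. It gives the time, the measured TCP pose, the force, the opening and the grip force at its end, in the units of the state.
- sense(): the state, without advancing time (a new reading comes with each control period).
- imaging.snapshot(name): name is "scene" or "top" or "wrist"; returns a dict with "img" (384x512x3 uint8, red, green, blue), "K" (3x3 intrinsics, pixels), "R" (3x3) and "t" (3): a world point X has camera coordinates R X + t. Camera axes: x right, y down, z forward; pixel columns grow to the right and rows downward; lengths in m; the calibration is good to about 2 mm. A picture is of the moment at which its call begins. There is no depth.
- env.finish_job(): hands the job in; it is judged then, once.
The state is a dict: "clock": time; "joint_positions": joint angles; "dq": joint speeds; "effort": joint torques, N m; "ee_pos": TCP position; "tcp_rot": TCP orientation; "force": force on the tool from outside, world axes, zero at the start; "ft_torque": the same for the moment, N m; "finger_gap": finger opening in m; "grip_force": force on a finger pad.
Only numpy, scipy, OpenCV 4.12 (cv2) and the standard library are available. Lean on these libraries where they do the work, as an engineer would, in place of code of your own. Each camera call takes 0.05 s, during which the arm holds its last target. There are 200 camera calls.

## Working session

There is one attempt and no reset: what is moved stays moved. The work goes in short steps, Python scripts to look and compute and a shell command to move; the robot and the scene stay as the last step left them, time stands still between calls to the robot, and variables do not carry over. Pictures are saved under pics/ and viewed, at most 11 in all, crops included, and the job is handed in when it is done.

```bash
mkdir -p pics; ls; python3 - <<'E'
from rig import sense, imaging, env
import cv2,numpy as np,pickle
s=sense();print({k:np.round(v,4).tolist() for k,v in s.items()})
d={n:imaging.snapshot(n) for n in("scene","top","wrist")}
pickle.dump(d,open('shots.pkl','wb'))
for n,v in d.items(): print(n,v['K'].round(1).tolist(),v['R'].round(4).tolist(),v['t'].round(4).tolist())
for n in("scene","top"):cv2.imwrite(f'pics/{n}0.png',cv2.resize(d[n]['img'][:,:,::-1],(800,600)))
E
```

```text
pics
{'clock': 0.0, 'joint_positions': [56.2874, 14.8511, 1.1874, 76.4169, 0.0011, 81.2571], 'dq': [-0.0493, -0.0787, 0.0387, 0.0309, 0.0249, -0.0157], 'effort': [0.0028, -55.5646, 34.4535, 0.0135, -0.0, -0.0], 'ee_pos': [0.232, 0.4983, 0.2306], 'tcp_rot': [-179.9205, -0.0134, 155.0303], 'force': [-0.126, 0.0429, -0.2329], 'ft_torque': [0.0387, -0.0272, 0.0057], 'grip_force': 0.0, 'finger_gap': 0.0853}
scene [[462.3, 0.0, 262.2], [0.0, 462.3, 190.5], [0.0, 0.0, 1.0]] [[0.5588, -0.8292, -0.0098], [-0.4503, -0.2935, -0.8433], [0.6964, 0.4756, -0.5374]] [-0.3055, 0.3076, 1.2346]
top [[369.5, 0.0, 254.7], [0.0, 369.5, 191.9], [0.0, 0.0, 1.0]] [[0.0295, -0.9995, 0.0127], [-0.9956, -0.0305, -0.0882], [0.0885, -0.01, -0.996]] [-0.0162, 0.55, 1.0504]
wrist [[284.5, 0.0, 256.2], [0.0, 284.5, 195.4], [0.0, 0.0, 1.0]] [[0.4221, 0.9065, -0.0008], [0.8623, -0.4012, 0.3089], [0.2797, -0.1311, -0.9511]] [-0.5495, -0.0407, 0.3802]
```

View pics/scene0.png

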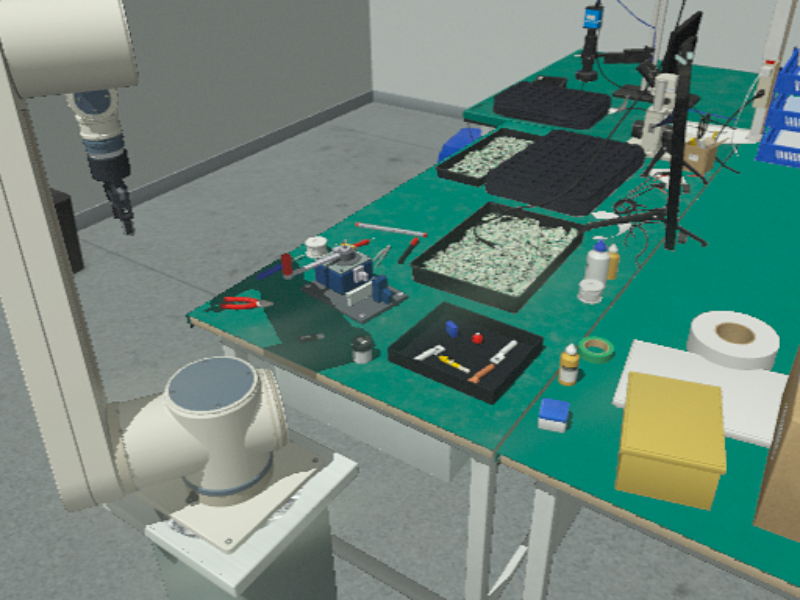

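View pics/top0.png

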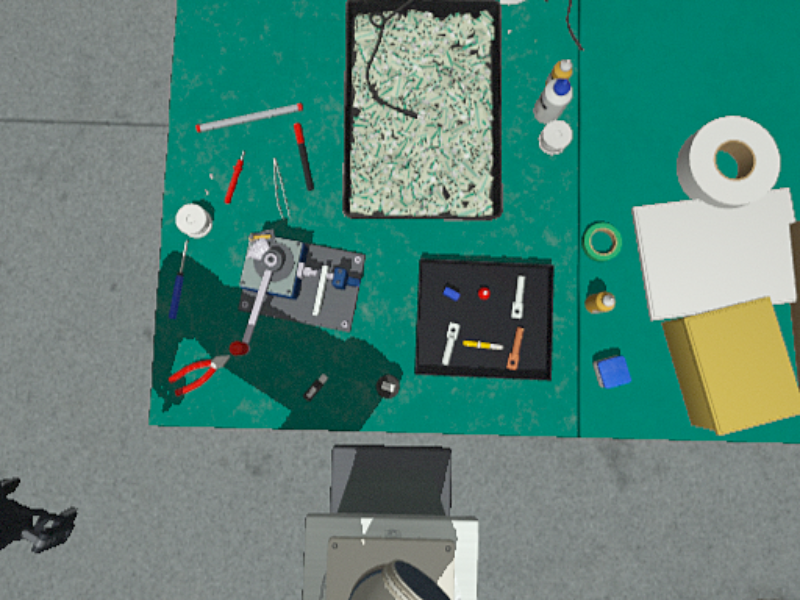

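The views show the press at (305,275), the knob at (237,348) and the copper lug at (515,348) in the top view (800x600), with the eye end nearer the robot. The jar is at (388,385).

```bash
cat > h.py <<'E'
import cv2,numpy as np,pickle
def ray(v,p,z):
    p=np.array([p[0],p[1],1.]);C=-v['R'].T@v['t'];d=v['R'].T@np.linalg.solve(v['K'],p)
    return C+d*(z-C[2])/d[2]
def proj(v,X):
    q=v['K']@(v['R']@np.array(X)+v['t']);return q[:2]/q[2]
def tri(va,pa,vb,pb):
    A=[];b=[]
    for v,p in((va,pa),(vb,pb)):
        C=-v['R'].T@v['t'];d=v['R'].T@np.linalg.solve(v['K'],[p[0],p[1],1.]);d/=np.linalg.norm(d)
        P=np.eye(3)-np.outer(d,d);A.append(P);b.append(P@C)
    return np.linalg.lstsq(np.vstack(A),np.hstack(b),rcond=None)[0]
def blobs(v,lo,hi,amin=15):
    h=cv2.cvtColor(v['img'],cv2.COLOR_RGB2HSV);m=cv2.inRange(h,np.array(lo),np.array(hi))
    n,l,s,c=cv2.connectedComponentsWithStats(m)
    return [(s[i,4],s[i,:4].tolist(),c[i].round(1),np.argwhere(l==i)[:,::-1]) for i in range(1,n) if s[i,4]>=amin]
E
python3 - <<'E'
from h import *
d=pickle.load(open('shots.pkl','rb'));t=d['top'];s=d['scene']
for n,v in(('top',t),('scene',s)):
  print(n,'copper');[print(b[0],b[1],b[2],ray(v,b[2],.0095).round(4)) for b in blobs(v,(5,100,90),(16,255,255))]
  print(n,'red');[print(b[0],b[1],b[2],ray(v,b[2],.12).round(4)) for b in blobs(v,(0,150,60),(4,255,255))]
# crop press from top and scene
a=cv2.resize(t['img'][140:235,135:245,::-1],None,fx=5,fy=5,interpolation=cv2.INTER_CUBIC)
cv2.imwrite('pics/ptop.png',a)
a=cv2.resize(s['img'][140:215,165:270,::-1],None,fx=6,fy=6,interpolation=cv2.INTER_CUBIC)
cv2.imwrite('pics/pscene.png',a)
E
```

```text
top copper
18 [386, 147, 8, 7] [390.4 149.9] [ 0.6901 -0.4023  0.0095]
144 [324, 209, 11, 28] [329.6 223.7] [ 0.4646 -0.2225  0.0095]
top red
57 [188, 79, 7, 13] [190.8  84.9] [0.8277 0.1831 0.12  ]
107 [144, 102, 12, 28] [149.2 115.6] [0.7389 0.2908 0.12  ]
41 [306, 184, 8, 8] [309.2 187.5] [ 0.5578 -0.1432  0.12  ]
77 [147, 218, 12, 9] [152.3 222.4] [0.4532 0.2671 0.12  ]
118 [108, 230, 27, 15] [120.4 236.3] [0.4147 0.3481 0.12  ]
109 [112, 235, 26, 18] [125.  244.6] [0.3936 0.3348 0.12  ]
scene copper
73 [299, 233, 18, 12] [307.7 238.6] [ 0.474  -0.2218  0.0095]
scene red
20 [226, 153, 10, 5] [231.1 155.3] [0.6229 0.1872 0.12  ]
68 [180, 162, 7, 14] [183.1 168.7] [0.4528 0.268  0.12  ]
124 [141, 190, 24, 8] [152.7 193.5] [0.2799 0.2414 0.12  ]
33 [302, 214, 7, 6] [305.2 216.5] [ 0.437  -0.2286  0.12  ]
```

View pics/ptop.png

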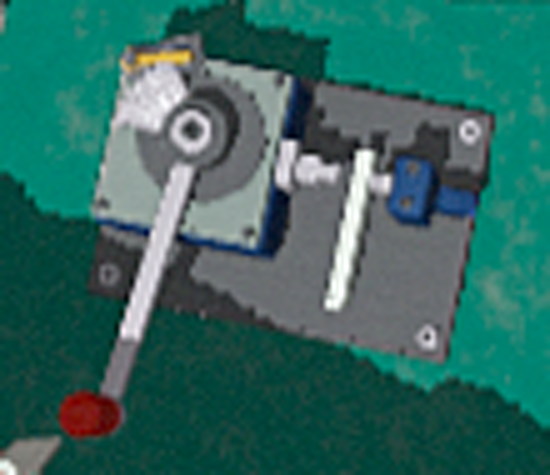

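The crop shows the hub centre at (191,131), knob at (90,413), rail from (365,150) to (334,308), and plate corners (495,113), (445,360), (92,292).

```bash
python3 - <<'E'
from h import *
d=pickle.load(open('shots.pkl','rb'));t=d['top'];s=d['scene']
f=lambda x,y:((x+.5)/5-.5+135,(y+.5)/5-.5+140)
for n,p,z in(('cFR',(495,113),.012),('cNR',(445,360),.012),('cNL',(92,292),.012),('railfar',(365,150),.045),('railnear',(334,308),.047),('hub',(191,131),.09),('s1',(469,131),.014),('s2',(427,336),.014),('s3',(109,273),.014)):
  print(n,ray(t,f(*p),z).round(4))
# rail mask
R=[b for b in blobs(t,(0,0,190),(180,45,255),30) if 135<b[2][0]<245 and 140<b[2][1]<235]
for b in R:
  W=np.array([ray(t,p,.0455)[:2] for p in b[3]]);r=cv2.minAreaRect((W*1000).astype(np.float32));print('white',b[1],r)
print('knob tri',tri(t,(152.3,222.4),s,(183.1,168.7)))
b=max((b for b in blobs(t,(5,100,90),(16,255,255)) if b[2][1]>200),key=lambda b:b[0])
W=np.array([ray(t,p,.0095)[:2] for p in b[3]]);print('lug',cv2.minAreaRect((W*1000).astype(np.float32)),cv2.boxPoints(cv2.minAreaRect((W*1000).astype(np.float32))).round(1).tolist())
for x in((388,385,.046),): print('jar',ray(t,(x[0]*.64,x[1]*.64),x[2]))
# bin rim
for p in((420,258),(553,262),(551,381),(415,376)): print('bin',ray(t,(p[0]*.64,p[1]*.64),.034).round(3))
E
```

```text
cFR [0.6376 0.0651 0.012 ]
cNR [0.4906 0.0893 0.012 ]
cNL [0.5242 0.2972 0.012 ]
railfar [0.6083 0.1371 0.045 ]
railnear [0.5171 0.1508 0.047 ]
hub [0.6092 0.2273 0.09  ]
s1 [0.6261 0.08   0.014 ]
s2 [0.5043 0.1002 0.014 ]
s3 [0.5355 0.2874 0.014 ]
white [158, 153, 14, 13] ((632.9678955078125, 261.4515686035156), (26.35877227783203, 42.37114715576172), 53.035675048828125)
white [200, 170, 13, 32] ((561.1576538085938, 138.68804931640625), (20.47602081298828, 91.45399475097656), 79.92848205566406)
white [159, 173, 14, 35] ((547.1863403320312, 253.3457489013672), (10.593937873840332, 100.65345001220703), 75.42726135253906)
knob tri [0.45293668 0.26748067 0.12004118]
lug ((467.432373046875, -223.76649475097656), (19.8470401763916, 81.23468017578125), 76.65042877197266) [[425.6000061035156, -224.0], [504.70001220703125, -242.8000030517578], [509.20001220703125, -223.5], [430.20001220703125, -204.6999969482422]]
jar [0.39385956 0.01381485 0.046     ]
bin [ 0.629 -0.038  0.034]
bin [ 0.629 -0.286  0.034]
bin [ 0.409 -0.284  0.034]
bin [ 0.411 -0.035  0.034]
```

```bash
python3 -m jog '[[-2.6,-2.78,0,0,0,0],[-2.6,-2.78,0,0,0,0],[-2.6,-2.78,0,0,0,0],[-2.6,-2.78,0,0,0,0],[-2.6,-2.78,0,0,0,0],[-2.6,-2.78,0,0,0,0],[-2.6,-2.78,0,0,0,0],[-2.6,-2.78,0,0,0,0],[-2.6,-2.78,0,0,0,0],[-2.6,-2.78,0,0,0,0]]' 4
python3 -m jog '[[-2.6,-2.78,0,0,0,0],[-2.6,-2.78,0,0,0,0],[-2.6,-2.78,0,0,0,0],[-2.6,-2.78,0,0,0,0],[-2.6,-2.78,0,0,0,0],[-2.6,-2.78,0,0,0,0],[-2.6,-2.78,0,0,0,0],[-2.6,-2.78,0,0,0,-1],[-2.6,-2.78,0,0,0,-0.93],[0,0,0,0,0,0]]'
python3 - <<'E'
from h import *
from rig import sense,imaging
s=sense();print({k:np.round(s[k],4).tolist() for k in('clock','ee_pos','tcp_rot','force')})
v=imaging.snapshot('wrist');print('cam',-v['R'].T@v['t'])
pickle.dump(v,open('w1.pkl','wb'));cv2.imwrite('pics/w1.png',v['img'][:,:,::-1])
for b in blobs(v,(5,100,70),(16,255,255),60):
  W=np.array([ray(v,p,.0095)[:2] for p in b[3]]);r=cv2.minAreaRect((W*1000).astype(np.float32));print('lug',b[:3],r,cv2.boxPoints(r).round(1).tolist())
E
```

```text
clock: 0.98
ee_pos: [0.3504, 0.1351, 0.2313]
tcp_rot: [180.0, 0.0, 155.1]
force: [0.8, 0.3, -0.2]
finger_gap: 0.0399
grip_force: 0.0
clock: 1.82
ee_pos: [0.4627, -0.1928, 0.2301]
tcp_rot: [-179.9, 0.0, 166.8]
force: [-0.6, 1.0, 0.5]
finger_gap: 0.0401
grip_force: 0.0
{'clock': 1.8167, 'ee_pos': [0.4627, -0.1928, 0.2301], 'tcp_rot': [-179.9388, 0.0033, 166.7882], 'force': [-0.63, 0.9591, 0.4834]}
cam [ 0.38595471 -0.17474377  0.37304362]
lug (np.int32(794), [226, 145, 17, 63], array([234.9, 173.2])) ((469.4842529296875, -224.57546997070312), (20.665538787841797, 84.05108642578125), 75.90241241455078) [[426.20001220703125, -224.39999389648438], [507.70001220703125, -244.8000030517578], [512.7999877929688, -224.8000030517578], [431.20001220703125, -204.3000030517578]]
```

View pics/w1.png

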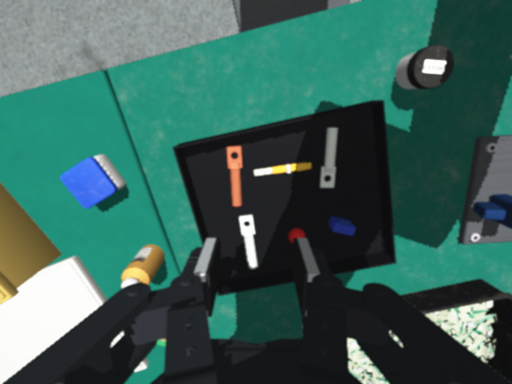

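The copper lug is at (235,173), tongue (eye) at its top end, well clear of its neighbours. I go above it and remeasure.

```bash
python3 -m jog '[[-0.44,-1.46,0,0,0,0.1],[-0.44,-1.46,0,0,0,0],[0,0,3,0,0,0],[0,0,3,0,0,0],[0,0,3,0,0,0],[0,0,3,0,0,0],[0,0,3,0,0,0],[0,0,0,0,0,0]]'
python3 - <<'E'
from h import *
from rig import sense,imaging
s=sense();print({k:np.round(s[k],4).tolist() for k in('clock','ee_pos','tcp_rot','force')})
v=imaging.snapshot('wrist')
cv2.imwrite('pics/w2.png',v['img'][:,:,::-1])
for b in blobs(v,(5,100,70),(16,255,255),60):
  W=np.array([ray(v,p,.0095)[:2] for p in b[3]])*1000
  c=W.mean(0);u=np.linalg.svd(W-c,full_matrices=False)[2][0];u*=np.sign(u[0]);a=(W-c)@u
  print(b[:3],'c',c,'yaw',np.degrees(np.arctan2(u[1],u[0])),'ends',c+u*a.min(),c+u*a.max())
E
```

```text
clock: 2.53
ee_pos: [0.4597, -0.2159, 0.0767]
tcp_rot: [179.8, -0.4, 166.0]
force: [-1.5, 1.0, 0.0]
finger_gap: 0.0402
grip_force: 0.0
{'clock': 2.5333, 'ee_pos': [0.4597, -0.2159, 0.0767], 'tcp_rot': [179.8403, -0.4262, 166.012], 'force': [-1.5491, 1.046, 0.0133]}
(np.int32(1156), [234, 170, 28, 100], array([250.3, 225.5])) c [ 473.34923994 -224.07088401] yaw -11.396884319628159 ends [ 428.08461019 -214.94649516] [ 511.92165507 -231.84626441]
(np.int32(109), [241, 180, 15, 14], array([248.2, 186.5])) c [ 440.72549949 -217.41958949] yaw 53.55542190517193 ends [ 437.4153248 -221.9020954] [ 444.22872555 -212.67566117]
```

View pics/w2.png

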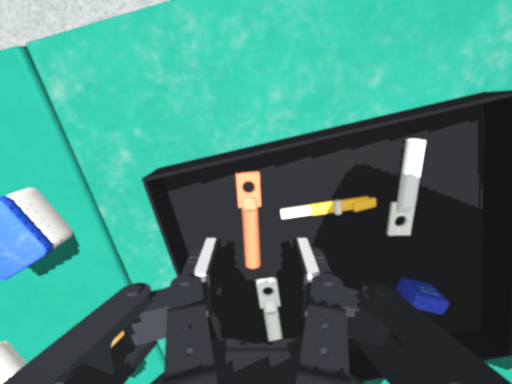

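```bash
python3 -m jog '[[0,0,1.5,0,0,-0.2],[0,0,1.5,0,0,0],[0,0,0,0,0,0],[0,0,0,0,0,0]]'
python3 - <<'E'
from h import *
from rig import sense,imaging
s=sense();print({k:np.round(s[k],4).tolist() for k in('clock','ee_pos','tcp_rot','force')})
v=imaging.snapshot('wrist')
for b in blobs(v,(5,100,70),(16,255,255),60):
  W=np.array([ray(v,p,.0095)[:2] for p in b[3]])*1000
  c=W.mean(0);u=np.linalg.svd(W-c,full_matrices=False)[2][0];u*=np.sign(u[0]);a=(W-c)@u
  print(b[:3],'c',c,'yaw',np.degrees(np.arctan2(u[1],u[0])),'ends',c+u*a.min(),c+u*a.max())
h=cv2.cvtColor(v['img'],cv2.COLOR_RGB2HSV)
m=cv2.inRange(h,(5,100,70),(16,255,255));cs,hi=cv2.findContours(m,cv2.RETR_CCOMP,cv2.CHAIN_APPROX_NONE)
for c,q in zip(cs,hi[0]):
  if q[3]>=0 and len(c)>10: p=c[:,0].mean(0);print('eye',len(c),p,ray(v,p,.0065)*1000)
print('cam',-v['R'].T@v['t'])
E
```

```text
clock: 2.92
ee_pos: [0.4628, -0.218, 0.0528]
tcp_rot: [-180.0, 0.0, 167.2]
force: [-0.7, -0.7, -0.3]
finger_gap: 0.0399
grip_force: 0.0
{'clock': 2.9167, 'ee_pos': [0.4628, -0.218, 0.0528], 'tcp_rot': [-179.9814, 0.0456, 167.2088], 'force': [-0.7307, -0.7158, -0.3292]}
(np.int32(1153), [235, 173, 30, 110], array([251.4, 232.9])) c [ 472.84128307 -223.91948893] yaw -11.37688620470528 ends [ 428.41322011 -214.97987001] [ 512.38300814 -231.87590047]
(np.int32(109), [242, 183, 17, 15], array([250. , 190.4])) c [ 440.59186901 -217.42152417] yaw 75.87561943277389 ends [ 439.24941559 -222.75644627] [ 441.93019656 -212.1029983 ]
eye 31 [249.83870968 190.32258065] [ 441.39060032 -217.80832241    6.5       ]
eye 131 [252.32824427 248.77099237] [ 486.13821965 -226.38898784    6.5       ]
eye 144 [250.34722222 196.84027778] [ 446.11886048 -218.55036298    6.5       ]
cam [ 0.38588414 -0.20059393  0.19568502]
```

```bash
python3 -m jog '[[-0.21,-0.4,1.2,0,0,-0.18],[0,0,1.2,0,0,0],[0,0,1.2,0,0,0],[0,0,1.1,0,0,0],[0,0,0,0,0,0],[0,0,0,0,0,0]]'
python3 -m jog '[[0,0,0,0,0,0],[0,0,0,0,0,0],[0,0,0,0,0,0],[0,0,0,0,0,0],[0,0,0,0,0,0]]' 0.8 40
```

```text
clock: 3.47
ee_pos: [0.4648, -0.2237, 0.0067]
tcp_rot: [-179.9, 0.2, 168.3]
force: [-1.7, -1.5, 9.2]
finger_gap: 0.0394
grip_force: 4.4
clock: 3.88
ee_pos: [0.4645, -0.2229, 0.0062]
tcp_rot: [-179.9, 0.2, 168.3]
force: [-0.7, 0.3, 11.4]
finger_gap: 0.011
grip_force: 56.8
```

```bash
python3 -m jog '[[0,0,-0.5,0,0,0],[0,0,-1.5,0,0,0],[0,0,-3,0,0,0],[0,0,-3,0,0,0],[0,0,-3,0,0,0],[0,0,0,0,0,0],[0,0,0,0,0,0],[0,0,0,0,0,0]]'
python3 - <<'E'
from h import *
from rig import sense,imaging
v=imaging.snapshot('wrist');s=sense();print(s['ee_pos'],s['tcp_rot'])
pickle.dump((v,s),open('w3.pkl','wb'))
cv2.imwrite('pics/w3.png',cv2.resize(v['img'][110:310,150:360,::-1],None,fx=3,fy=3))
E
```

```text
clock: 4.55
ee_pos: [0.4634, -0.222, 0.1143]
tcp_rot: [180.0, 0.0, 168.3]
force: [-0.5, 0.5, -0.7]
finger_gap: 0.0107
grip_force: 50.7
[ 0.46309277 -0.22179973  0.11363805] [ 1.79970445e+02 -6.44849346e-02  1.68289899e+02]
```

View pics/w3.png

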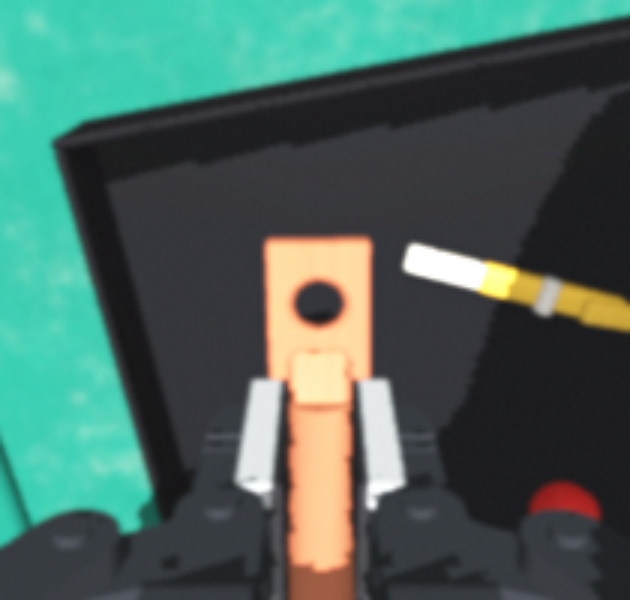

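Held straight: tongue and eye (crop 318,303 → full 256,211) forward of the pads, barrel between them.

```bash
python3 - <<'E'
from h import *
from scipy.spatial.transform import Rotation as Ro
v,s=pickle.load(open('w3.pkl','rb'))
R=Ro.from_euler('xyz',s['tcp_rot'],degrees=True).as_matrix();z=s['ee_pos'][2]
for n,p in(('eye',(318,303)),('endL',(265,238)),('endR',(372,238)),('shoulder',(320,352))):
  p=((p[0]+.5)/3-.5+150,(p[1]+.5)/3-.5+110)
  for dz in(.0003,.0095 if n=='shoulder' else .0003):
    X=ray(v,p,z+dz);print(n,dz,X.round(4),'tool mm',(R.T@(X-s['ee_pos'])*1000).round(1))
E
```

```text
eye 0.0003 [ 0.4402 -0.2176  0.1139] tool mm [23.3 -0.5 -0.3]
eye 0.0003 [ 0.4402 -0.2176  0.1139] tool mm [23.3 -0.5 -0.3]
endL 0.0003 [ 0.4264 -0.2242  0.1139] tool mm [35.5 -9.8 -0.3]
endL 0.0003 [ 0.4264 -0.2242  0.1139] tool mm [35.5 -9.8 -0.3]
endR 0.0003 [ 0.4302 -0.2058  0.1139] tool mm [35.5  9.  -0.3]
endR 0.0003 [ 0.4302 -0.2058  0.1139] tool mm [35.5  9.  -0.3]
shoulder 0.0003 [ 0.4497 -0.2192  0.1139] tool mm [13.7 -0.2 -0.3]
shoulder 0.0095 [ 0.4456 -0.2183  0.1231] tool mm [17.8 -0.2 -9.5]
```

```bash
python3 -m jog '[[0,1.5,-1.2,0,0,0],[-0.2,3.8,-1,0,0,0],[-0.2,4,-1,0,0,0],[-0.2,4,-1,0,0,0],[-0.2,4,-1,0,0,0],[-0.2,4,-0.6,0,0,0],[-0.2,4,0,0,0,0],[-0.3,4,0,0,0,0],[-0.3,4,0,0,0,0],[-0.2,3.2,0,0,0,-0.42]]'
python3 -m jog '[[-0.2,1.5,0,0,0,0],[0,0,0,0,0,0],[0,0,0,0,0,0],[0,0,0,0,0,0]]'
python3 - <<'E'
from h import *
from rig import sense,imaging
v=imaging.snapshot('wrist');s=sense();print(s['ee_pos'],s['tcp_rot'])
d={'wrist':v,'top':imaging.snapshot('top'),'scene':imaging.snapshot('scene'),'s':s};pickle.dump(d,open('w4.pkl','wb'))
cv2.imwrite('pics/w4.png',cv2.resize(v['img'][:,:,::-1],(800,600),interpolation=cv2.INTER_CUBIC))
E
```

```text
clock: 5.43
ee_pos: [0.557, 0.134, 0.1708]
tcp_rot: [-180.0, -0.1, 170.8]
force: [0.5, -0.9, 0.5]
finger_gap: 0.011
grip_force: 50.7
clock: 5.77
ee_pos: [0.5611, 0.1448, 0.1715]
tcp_rot: [-180.0, -0.1, 170.8]
force: [0.3, 0.1, -0.6]
finger_gap: 0.0107
grip_force: 50.7
[0.56120131 0.14444086 0.17181204] [-1.79966930e+02 -6.00485219e-02  1.70720835e+02]
```

View pics/w4.png

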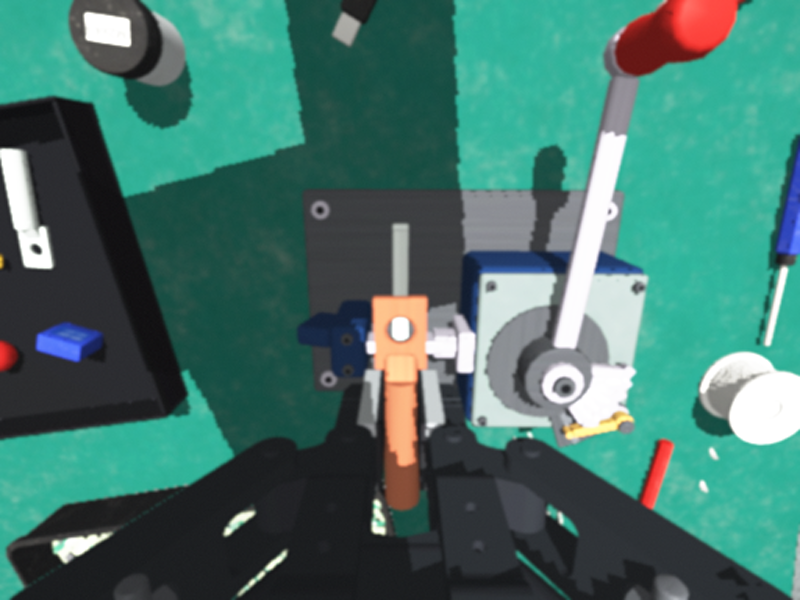

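Rail near end at (400,224), plate near edge (304,190)–(623,190), gear-head corners (477,274),(648,274), hub (564,384), die lips at (376,343)/(430,343); lug parallel to the rail.

```bash
python3 - <<'E'
from h import *
from scipy.spatial.transform import Rotation as Ro
d=pickle.load(open('w4.pkl','rb'));v=d['wrist'];s=d['s']
R=Ro.from_euler('xyz',s['tcp_rot'],degrees=True).as_matrix()
f=lambda p:((p[0]+.5)*.64-.5,(p[1]+.5)*.64-.5)
o=np.array([564,145.5]);a=np.radians(-9.2);P=np.array([[np.cos(a),np.sin(a)],[-np.sin(a),np.cos(a)]])
for n,p,z in(('plNR',(304,190),.012),('plNL',(623,190),.012),('lip',(400,224),.048),('railL',(409,260),.045),('railR',(392,260),.045),('gNR',(477,274),.074),('gNL',(648,274),.074),('gFR',(473,425),.074),('eye',(400,329),s['ee_pos'][2]+.0003),('endL',(373,297),s['ee_pos'][2]+.0003),('endR',(428,297),s['ee_pos'][2]+.0003),('fixdielip',(376,343),.0605),('mvdielip',(428,343),.0605)):
  X=ray(v,f(p),z);print(n,(X*1000).round(1),'press est',(P@(X[:2]*1000-o)).round(1),'tool',(R.T@(X-s['ee_pos'])*1000).round(1))
b=[b for b in blobs(v,(0,150,60),(4,255,255),100) if b[2][0]>380 and b[2][1]<60];print([x[:3] for x in b])
E
```

```text
plNR [490.7  91.3  12. ] press est [-63.7 -65.2] tool [ 60.9 -63.7 159.9]
plNL [524.5 299.1  12. ] press est [-63.6 145.3] tool [ 61.  146.8 159.8]
lip [518.1 151.1  48. ] press est [-46.2  -1.8] tool [ 43.4  -0.3 123.9]
railL [541.2 153.   45. ] press est [-23.7   3.7] tool [ 21.    5.3 126.8]
railR [539.5 142.6  45. ] press est [-23.7  -6.8] tool [ 21.   -5.2 126.8]
gNR [548.9 189.5  74. ] press est [-22.   41.1] tool [19.4 42.6 97.8]
gNL [564.1 283.4  74. ] press est [-21.9 136.1] tool [ 19.4 137.6  97.8]
gFR [644.7 176.6  74. ] press est [74.6 43.6] tool [-77.3  45.3  97.7]
eye [537.3 148.3 172.1] press est [-26.8  -1.5] tool [24.2 -0.1 -0.3]
endL [524.5 141.2 172.1] press est [-38.3 -10.6] tool [35.7 -9.1 -0.3]
endR [527.5 159.4 172.1] press est [-38.3   7.9] tool [35.7  9.3 -0.3]
fixdielip [586.1 125.   60.5] press est [ 25.1 -16.7] tool [-27.8 -15.1 111.3]
mvdielip [591.3 156.7  60.5] press est [25.1 15.5] tool [-27.8  17.1 111.3]
[(np.int32(2487), [394, 0, 82, 48], array([431.8,  21.1]))]
```

```bash
python3 -m jog '[[0,0.1,2,0,0,0],[0,0,3,0,0,0],[0,0,3,0,0,0],[0,0,2.2,0,0,0],[0,0,1,0,0,0],[0,0,0.4,0,0,0],[0,0,0,0,0,0],[0,0,0,0,0,0],[0,0,0,0,0,0]]'
python3 - <<'E'
from h import *
from rig import sense,imaging
v=imaging.snapshot('wrist');s=sense();print(s['ee_pos'],s['force'])
d={'wrist':v,'s':s};pickle.dump(d,open('w5.pkl','wb'))
cv2.imwrite('pics/w5.png',cv2.resize(v['img'][110:310,150:400,::-1],None,fx=3,fy=3,interpolation=cv2.INTER_CUBIC))
E
```

```text
clock: 6.67
ee_pos: [0.5627, 0.1466, 0.0578]
tcp_rot: [180.0, 0.1, 170.8]
force: [0.6, -0.3, -0.4]
finger_gap: 0.0107
grip_force: 50.7
[0.5625663  0.14664655 0.05771461] [ 0.00198298  0.66354188 -0.96336087]
```

View pics/w5.png

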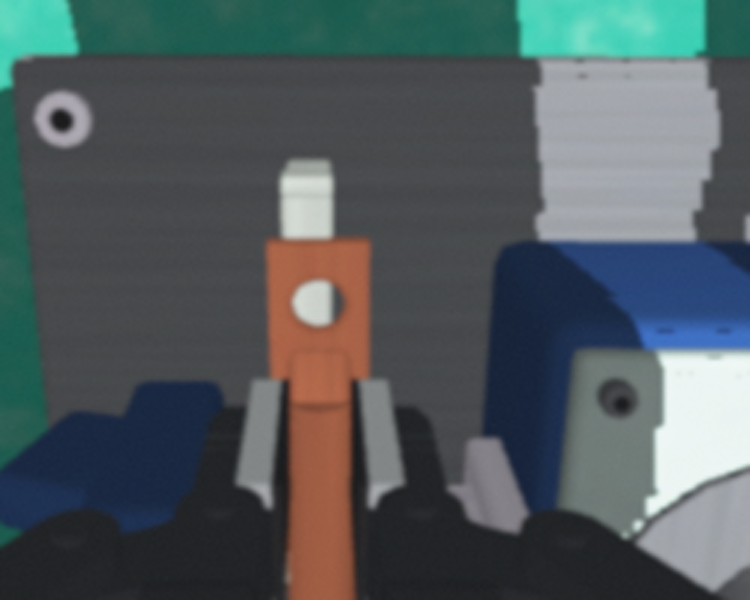

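The lip's top face spans rows 177–195, rail columns 281–333, lug tongue end at row 238, columns 267–371.

```bash
python3 - <<'E'
from h import *
from scipy.spatial.transform import Rotation as Ro
d=pickle.load(open('w5.pkl','rb'));v=d['wrist'];s=d['s']
R=Ro.from_euler('xyz',s['tcp_rot'],degrees=True).as_matrix()
f=lambda p:((p[0]+.5)/3-.5+150,(p[1]+.5)/3-.5+110)
z=s['ee_pos'][2]
for n,p,h in(('lipnear',(307,177),.048),('lipin',(307,195),.048),('railL',(333,215),.045),('railR',(281,215),.045),('endL',(267,239),z+.0003),('endR',(371,239),z+.0003),('eye',(318,303),z+.0003)):
  X=ray(v,f(p),h);print(n,(R.T@(X-s['ee_pos'])*1000).round(1))
E
```

```text
lipnear [44.5 -2.5  9.6]
lipin [41.1 -2.5  9.6]
railL [36.5  2.4 12.6]
railR [36.5 -7.4 12.6]
endL [35.6 -9.3 -0.4]
endR [35.6  8.8 -0.4]
eye [23.7 -0.4 -0.4]
```

```bash
python3 -m jog '[[0.1,-0.09,0.3,0,0,0],[0,0,0.3,0,0,0],[0,0,0.1,0,0,0],[0,0,0.1,0,0,0],[0,0,0,0,0,0],[0,0,0,0,0,0]]'
```

```text
clock: 7.22
ee_pos: [0.5606, 0.1459, 0.0484]
tcp_rot: [-180.0, 0.0, 170.8]
force: [-1.6, -0.7, 3.4]
finger_gap: 0.0107
grip_force: 52.8
```

```bash
python3 -m jog '[[0,0,0.02,0,0,0],[0,0,0,0,0,0]]' 1.3 20; python3 -m jog '[[0,0,0,0,0,0],[0,0,0,0,0,0],[0,0,0,0,0,0]]' 2.6; python3 -m jog '[[0,0,-0.5,0,0,0],[0,0,-1,0,0,0],[0,0,-2,0,0,0],[0,0,-3,0,0,0],[0,0,-3.5,0,0,0],[0,0,-3,0,0,0],[0,0,0,0,0,0],[0,0,0,0,0,0]]'
python3 - <<'E'
from h import *
from scipy.spatial.transform import Rotation as Ro
from rig import sense,imaging
v=imaging.snapshot('wrist');s=sense();print(s['ee_pos'],s['tcp_rot'])
d={'wrist':v,'s':s,'scene':imaging.snapshot('scene')};pickle.dump(d,open('w6.pkl','wb'))
cv2.imwrite('pics/w6.png',cv2.resize(v['img'][100:270,150:420,::-1],None,fx=2.9,fy=2.9,interpolation=cv2.INTER_CUBIC))
b=blobs(v,(0,150,60),(4,255,255),100);print([x[:3] for x in b])
E
```

```text
clock: 7.38
ee_pos: [0.5607, 0.1459, 0.0485]
tcp_rot: [180.0, 0.0, 170.8]
force: [-1.8, -0.9, 5.7]
finger_gap: 0.0128
grip_force: 4.7
clock: 7.63
ee_pos: [0.5606, 0.1459, 0.0479]
tcp_rot: [-180.0, -0.0, 170.8]
force: [-0.2, -0.0, -0.0]
finger_gap: 0.0263
grip_force: 0.0
clock: 8.3
ee_pos: [0.5616, 0.1461, 0.1808]
tcp_rot: [179.9, 0.3, 170.8]
force: [1.8, 0.5, -0.7]
finger_gap: 0.0258
grip_force: 0.0
[0.56075063 0.1459654  0.17907014] [1.79972260e+02 9.46523255e-02 1.70811130e+02]
[(np.int32(2391), [387, 0, 84, 49], array([423.3,  22.1])), (np.int32(257), [0, 214, 16, 20], array([  6.3, 223.3])), (np.int32(316), [406, 276, 18, 39], array([414.5, 294.3]))]
```

View pics/w6.png

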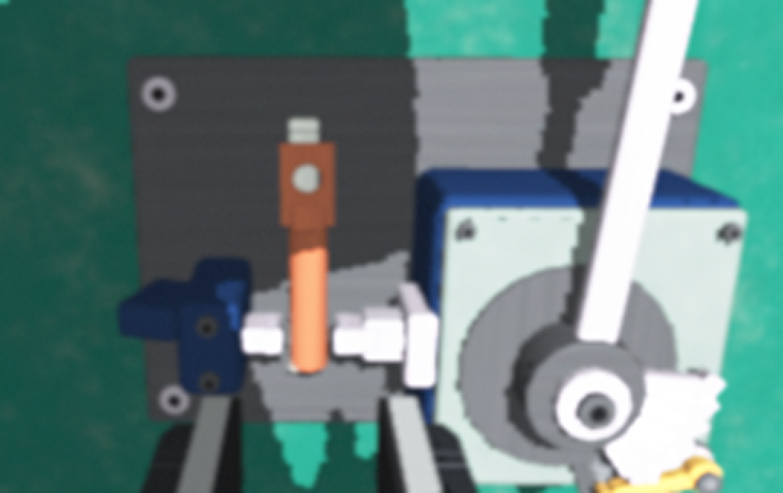

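The lug lies on the rail behind the lip (rows 118–142), centred between the dies at rows ~335. Now over to the knob.

```bash
python3 -m jog '[[2.52,2.05,-0.3,0,0,0],[2.52,2.05,-0.3,0,0,0],[2.52,2.05,0,0,0,0],[2.52,2.05,0,0,0,0],[2.52,2.05,0,0,0,0],[0,0,0,0,0,0.55],[0,0,0,0,0,0.5],[0,0,0,0,0,0],[0,0,0,0,0,0]]' 5
python3 - <<'E'
from h import *
from scipy.spatial.transform import Rotation as Ro
from rig import sense,imaging
v=imaging.snapshot('wrist');s=sense();print(s['ee_pos'],s['tcp_rot'],s['force'])
R=Ro.from_euler('xyz',s['tcp_rot'],degrees=True).as_matrix()
pickle.dump({'wrist':v,'s':s},open('w7.pkl','wb'))
cv2.imwrite('pics/w7.png',v['img'][:,:,::-1])
for b in blobs(v,(0,150,60),(4,255,255),300):
  print(b[:3],[(R.T@(ray(v,b[2],z)-s['ee_pos'])*1000).round(1).tolist() for z in(.144,.1195)])
E
```

```text
clock: 9.15
ee_pos: [0.4521, 0.2671, 0.1832]
tcp_rot: [-179.9, -0.1, 164.6]
force: [0.0, 1.0, 0.7]
finger_gap: 0.0499
grip_force: 0.0
[0.45237754 0.26698299 0.18331501] [-1.79945329e+02 -6.88828660e-02  1.64599133e+02] [ 0.26592011 -0.97070987  0.58758823]
(np.int32(931), [308, 58, 62, 70], array([337.2,  91. ])) [[85.9, 48.7, 39.4], [86.8, 55.3, 63.9]]
(np.int32(873), [320, 79, 67, 60], array([354. , 110.2])) [[74.8, 60.0, 39.3], [74.3, 68.1, 63.8]]
(np.int32(1087), [240, 193, 32, 44], array([255.5, 215.7])) [[5.1, -0.5, 39.3], [-4.8, -0.6, 63.8]]
```

View pics/w7.png

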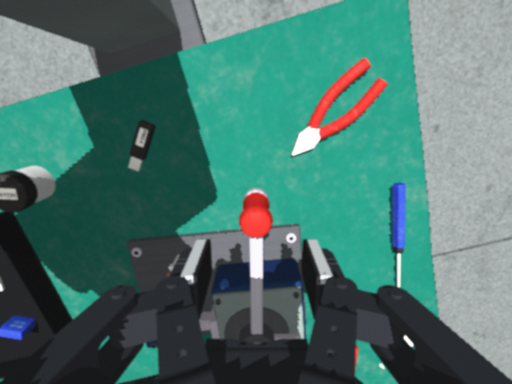

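The knob (255,216) sits centred between the open fingers, the lever running straight down the image under the tool. Descend and grip.

```bash
python3 -m jog '[[0,-0.05,1.5,0,0,0],[0,0,2.5,0,0,0],[0,0,2.2,0,0,0],[0,0,1.2,0,0,0],[0,0,0.3,0,0,0],[0,0,0,0,0,0],[0,0,0,0,0,0],[0,0,0,0,0,0]]'; python3 -m jog '[[0,0,0,0,0,0],[0,0,0,0,0,0],[0,0,0,0,0,0],[0,0,0,0,0,0],[0,0,0,0,0,0]]' 1.5 50; python3 -c "
from rig import sense
s=sense();print(s['ee_pos'],s['tcp_rot'],s['force'],s['ft_torque'])"
```

```text
clock: 9.87
ee_pos: [0.4531, 0.2668, 0.108]
tcp_rot: [180.0, 0.1, 164.5]
force: [-0.7, -0.2, 0.3]
finger_gap: 0.0496
grip_force: 0.0
clock: 10.28
ee_pos: [0.4527, 0.2667, 0.1079]
tcp_rot: [180.0, 0.1, 164.5]
force: [-0.8, -1.4, 4.7]
finger_gap: 0.022
grip_force: 48.6
[0.45273154 0.26669348 0.10793842] [1.79979684e+02 7.23388660e-02 1.64513182e+02] [-0.77248485 -1.42610792  4.71012617] [-0.36751102  0.18466045  0.02388349]
```

```bash
cat > r.py <<'E'
from rig import sense
import numpy as np
s=sense();p=np.array(s['ee_pos'][:2]);A=np.array([.6069,.2240])
d=p-A;a=np.arctan2(d[1],d[0]);r=d/np.hypot(*d);t=np.array([r[1],-r[0]]);F=np.array(s['force'])
print('t %.2f lever %.3f r %.1f yawlag %.2f push %.2f rad %.2f fz %.1f gap %.4f'%(s['clock'],np.radians(164.5)-a,np.hypot(*d)*1000,np.degrees(a)-s['tcp_rot'][2],-F[:2]@t,F[:2]@r,F[2],s['finger_gap']))
E
python3 r.py; python3 -m jog '[[0,0,-0.1,0,0,0],[0,0,0,0,0,0]]'>/dev/null; python3 r.py
python3 -m jog '[[-0.004,0.335,0,0,0,0.2],[-0.004,0.335,0,0,0,0.2]]'>/dev/null; python3 r.py
python3 -m jog '[[-0.004,0.335,0,0,0,0.2],[-0.004,0.335,0,0,0,0.2]]'>/dev/null; python3 r.py
python3 -m jog '[[0,0,0,0,0,0],[0,0,0,0,0,0]]'>/dev/null; python3 r.py
```

```text
t 10.28 lever -0.000 r 160.0 yawlag 0.01 push 1.58 rad 0.36 fz 4.7 gap 0.0220
t 10.45 lever -0.002 r 160.0 yawlag 0.11 push 1.03 rad -2.11 fz -2.4 gap 0.0222
t 10.62 lever 0.040 r 160.0 yawlag 0.17 push 2.08 rad -2.52 fz -1.5 gap 0.0223
t 10.78 lever 0.083 r 160.0 yawlag 0.12 push 1.46 rad -1.83 fz -1.8 gap 0.0221
t 10.95 lever 0.083 r 160.1 yawlag 0.01 push 0.78 rad -3.19 fz -0.9 gap 0.0215
```

```bash

python3 -m jog '[[-0.004,0.335,0,0,0,0.2],[-0.004,0.335,0,0,0,0.2],[-0.004,0.335,0,0,0,0.2]]'>/dev/null; python3 r.py
python3 -m jog '[[-0.004,0.335,0,0,0,0.2],[-0.004,0.335,0,0,0,0.2],[-0.004,0.335,0,0,0,0.2]]'>/dev/null; python3 r.py
python3 -m jog '[[-0.001,0.168,0,0,0,0.1],[0,0,0,0,0,0],[0,0,0,0,0,0]]'>/dev/null; python3 r.py
python3 -m jog '[[-0.001,0.168,0,0,0,0.1],[0,0,0,0,0,0],[0,0,0,0,0,0]]'>/dev/null; python3 r.py
python3 -m jog '[[-0.001,0.168,0,0,0,0.1],[0,0,0,0,0,0],[0,0,0,0,0,0]]'>/dev/null; python3 r.py
python3 -m jog '[[-0.001,0.168,0,0,0,0.1],[0,0,0,0,0,0],[0,0,0,0,0,0]]'>/dev/null; python3 r.py
python3 -m jog '[[-0.001,0.168,0,0,0,0.1],[0,0,0,0,0,0],[0,0,0,0,0,0]]'>/dev/null; python3 r.py
python3 -m jog '[[-0.001,0.168,0,0,0,0.1],[0,0,0,0,0,0],[0,0,0,0,0,0]]'>/dev/null; python3 r.py
python3 -m jog '[[-0.001,0.168,0,0,0,0.1],[0,0,0,0,0,0],[0,0,0,0,0,0]]'>/dev/null; python3 r.py
python3 -m jog '[[-0.001,0.168,0,0,0,0.1],[0,0,0,0,0,0],[0,0,0,0,0,0]]'>/dev/null; python3 r.py
python3 -m jog '[[-0.001,0.168,0,0,0,0.1],[0,0,0,0,0,0],[0,0,0,0,0,0]]'>/dev/null; python3 r.py
```

```text
t 11.20 lever 0.144 r 160.1 yawlag 0.15 push 2.19 rad -2.53 fz -2.5 gap 0.0222
t 11.45 lever 0.208 r 160.2 yawlag 0.16 push 3.04 rad -2.34 fz 0.2 gap 0.0220
t 11.70 lever 0.218 r 160.2 yawlag 0.05 push 3.85 rad -2.19 fz 0.1 gap 0.0219
t 11.95 lever 0.229 r 160.2 yawlag 0.06 push 3.75 rad -2.77 fz 0.0 gap 0.0222
t 12.20 lever 0.240 r 160.2 yawlag 0.04 push 4.59 rad -2.15 fz 1.1 gap 0.0222
t 12.45 lever 0.250 r 160.2 yawlag 0.02 push 3.89 rad -1.71 fz 0.6 gap 0.0219
t 12.70 lever 0.261 r 160.2 yawlag 0.03 push 4.20 rad -1.26 fz 0.3 gap 0.0218
t 12.95 lever 0.271 r 160.3 yawlag 0.02 push 4.03 rad -1.32 fz 0.8 gap 0.0219
t 13.20 lever 0.282 r 160.2 yawlag 0.02 push 4.87 rad -0.73 fz 0.6 gap 0.0220
t 13.45 lever 0.292 r 160.3 yawlag 0.02 push 4.19 rad -0.52 fz -0.4 gap 0.0220
t 13.70 lever 0.303 r 160.3 yawlag 0.01 push 4.34 rad -0.96 fz 0.1 gap 0.0221
```

```bash

python3 -m jog '[[-0.001,0.168,0,0,0,0.1],[0,0,0,0,0,0],[0,0,0,0,0,0]]'>/dev/null; python3 r.py
python3 -m jog '[[-0.001,0.168,0,0,0,0.1],[0,0,0,0,0,0],[0,0,0,0,0,0]]'>/dev/null; python3 r.py
python3 -m jog '[[-0.001,0.168,0,0,0,0.1],[0,0,0,0,0,0],[0,0,0,0,0,0]]'>/dev/null; python3 r.py
python3 -m jog '[[-0.001,0.168,0,0,0,0.1],[0,0,0,0,0,0],[0,0,0,0,0,0]]'>/dev/null; python3 r.py
python3 -m jog '[[-0.001,0.168,0,0,0,0.1],[0,0,0,0,0,0],[0,0,0,0,0,0]]'>/dev/null; python3 r.py
python3 -m jog '[[-0.001,0.168,0,0,0,0.1],[0,0,0,0,0,0],[0,0,0,0,0,0]]'>/dev/null; python3 r.py
python3 -m jog '[[-0.001,0.168,0,0,0,0.1],[0,0,0,0,0,0],[0,0,0,0,0,0]]'>/dev/null; python3 r.py
python3 -m jog '[[-0.001,0.168,0,0,0,0.1],[0,0,0,0,0,0],[0,0,0,0,0,0]]'>/dev/null; python3 r.py
python3 -m jog '[[-0.001,0.168,0,0,0,0.1],[0,0,0,0,0,0],[0,0,0,0,0,0]]'>/dev/null; python3 r.py
python3 -m jog '[[-0.001,0.168,0,0,0,0.1],[0,0,0,0,0,0],[0,0,0,0,0,0]]'>/dev/null; python3 r.py
python3 -m jog '[[-0.001,0.168,0,0,0,0.1],[0,0,0,0,0,0],[0,0,0,0,0,0]]'>/dev/null; python3 r.py
python3 -m jog '[[-0.001,0.168,0,0,0,0.1],[0,0,0,0,0,0],[0,0,0,0,0,0]]'>/dev/null; python3 r.py
```

```text
t 13.95 lever 0.313 r 160.3 yawlag 0.01 push 4.23 rad 0.95 fz 0.1 gap 0.0221
t 14.20 lever 0.324 r 160.3 yawlag 0.02 push 5.06 rad -1.13 fz -0.1 gap 0.0220
t 14.45 lever 0.334 r 160.3 yawlag 0.01 push 5.27 rad 0.82 fz 0.4 gap 0.0222
t 14.70 lever 0.345 r 160.3 yawlag -0.01 push 4.54 rad 0.88 fz 0.3 gap 0.0221
t 14.95 lever 0.356 r 160.3 yawlag -0.04 push 3.23 rad 1.54 fz 0.7 gap 0.0218
t 15.20 lever 0.367 r 160.2 yawlag -0.07 push 3.80 rad 1.54 fz -0.1 gap 0.0220
t 15.45 lever 0.379 r 160.3 yawlag -0.14 push 1.95 rad 0.79 fz -1.1 gap 0.0218
t 15.70 lever 0.390 r 160.2 yawlag -0.14 push -1.10 rad 1.45 fz -1.2 gap 0.0219
t 15.95 lever 0.401 r 160.2 yawlag -0.17 push -2.31 rad 2.38 fz -2.3 gap 0.0223
t 16.20 lever 0.410 r 160.2 yawlag -0.12 push -3.88 rad 2.76 fz -1.9 gap 0.0220
t 16.45 lever 0.419 r 160.2 yawlag -0.04 push -3.12 rad 2.95 fz -1.1 gap 0.0221
t 16.70 lever 0.428 r 160.2 yawlag 0.07 push 0.35 rad 4.05 fz 0.1 gap 0.0224
```

```bash

python3 -m jog '[[-0.001,0.168,0,0,0,0.1],[-0.001,0.168,0,0,0,0.1],[0,0,0,0,0,0]]'>/dev/null; python3 r.py
python3 -m jog '[[-0.001,0.168,0,0,0,0.1],[-0.001,0.168,0,0,0,0.1],[0,0,0,0,0,0]]'>/dev/null; python3 r.py
python3 -m jog '[[-0.001,0.168,0,0,0,0.1],[-0.001,0.168,0,0,0,0.1],[0,0,0,0,0,0]]'>/dev/null; python3 r.py
python3 -m jog '[[-0.001,0.168,0,0,0,0.1],[0,0,0,0,0,0],[0,0,0,0,0,0]]'>/dev/null; python3 r.py
python3 -m jog '[[-0.001,0.168,0,0,0,0.1],[0,0,0,0,0,0],[0,0,0,0,0,0]]'>/dev/null; python3 r.py
python3 -m jog '[[-0.001,0.168,0,0,0,0.1],[0,0,0,0,0,0],[0,0,0,0,0,0]]'>/dev/null; python3 r.py
python3 -m jog '[[-0.001,0.168,0,0,0,0.1],[0,0,0,0,0,0],[0,0,0,0,0,0]]'>/dev/null; python3 r.py
python3 -m jog '[[-0.001,0.168,0,0,0,0.1],[0,0,0,0,0,0],[0,0,0,0,0,0]]'>/dev/null; python3 r.py
python3 -m jog '[[-0.001,0.168,0,0,0,0.1],[0,0,0,0,0,0],[0,0,0,0,0,0]]'>/dev/null; python3 r.py
python3 -m jog '[[-0.001,0.168,0,0,0,0.1],[0,0,0,0,0,0],[0,0,0,0,0,0]]'>/dev/null; python3 r.py
python3 -m jog '[[-0.001,0.168,0,0,0,0.1],[0,0,0,0,0,0],[0,0,0,0,0,0]]'>/dev/null; python3 r.py
python3 -m jog '[[-0.001,0.168,0,0,0,0.1],[0,0,0,0,0,0],[0,0,0,0,0,0]]'>/dev/null; python3 r.py
python3 -m jog '[[-0.001,0.168,0,0,0,0.1],[0,0,0,0,0,0],[0,0,0,0,0,0]]'>/dev/null; python3 r.py
```

```text
t 16.95 lever 0.447 r 160.3 yawlag 0.25 push 4.02 rad 5.86 fz 2.0 gap 0.0221
t 17.20 lever 0.467 r 160.3 yawlag 0.29 push 3.90 rad 4.85 fz 2.0 gap 0.0220
t 17.45 lever 0.488 r 160.4 yawlag 0.31 push 4.07 rad 4.79 fz 1.7 gap 0.0216
t 17.70 lever 0.498 r 160.4 yawlag 0.30 push 4.55 rad 4.78 fz 1.8 gap 0.0223
t 17.95 lever 0.508 r 160.4 yawlag 0.30 push 4.13 rad 5.31 fz 1.8 gap 0.0219
t 18.20 lever 0.519 r 160.4 yawlag 0.26 push 3.95 rad 3.91 fz 2.9 gap 0.0225
t 18.45 lever 0.531 r 160.4 yawlag 0.21 push 2.59 rad 3.84 fz 1.8 gap 0.0221
t 18.70 lever 0.544 r 160.3 yawlag 0.07 push 1.94 rad 5.00 fz -0.6 gap 0.0219
t 18.95 lever 0.556 r 160.4 yawlag -0.06 push 0.61 rad 4.63 fz -0.3 gap 0.0222
t 19.20 lever 0.570 r 160.3 yawlag -0.20 push -2.81 rad 5.57 fz -1.3 gap 0.0221
t 19.45 lever 0.581 r 160.3 yawlag -0.25 push -2.48 rad 6.20 fz -1.8 gap 0.0221
t 19.70 lever 0.591 r 160.3 yawlag -0.21 push -1.81 rad 5.32 fz -0.5 gap 0.0220
t 19.95 lever 0.599 r 160.4 yawlag -0.08 push 0.30 rad 5.22 fz 0.2 gap 0.0224
```

```bash

python3 -m jog '[[0.001,0.168,0,0,0,0.1],[0.001,0.168,0,0,0,0.1],[0,0,0,0,0,0]]'>/dev/null; python3 r.py
python3 -m jog '[[0.001,0.168,0,0,0,0.1],[0.001,0.168,0,0,0,0.1],[0,0,0,0,0,0]]'>/dev/null; python3 r.py
python3 -m jog '[[0.001,0.168,0,0,0,0.1],[0.001,0.168,0,0,0,0.1],[0,0,0,0,0,0]]'>/dev/null; python3 r.py
python3 -m jog '[[0.001,0.168,0,0,0,0.1],[0,0,0,0,0,0],[0,0,0,0,0,0]]'>/dev/null; python3 r.py
python3 -m jog '[[0.001,0.168,0,0,0,0.1],[0,0,0,0,0,0],[0,0,0,0,0,0]]'>/dev/null; python3 r.py
python3 -m jog '[[0.001,0.168,0,0,0,0.1],[0,0,0,0,0,0],[0,0,0,0,0,0]]'>/dev/null; python3 r.py
python3 -m jog '[[0.001,0.168,0,0,0,0.1],[0,0,0,0,0,0],[0,0,0,0,0,0]]'>/dev/null; python3 r.py
python3 -m jog '[[0.001,0.168,0,0,0,0.1],[0,0,0,0,0,0],[0,0,0,0,0,0]]'>/dev/null; python3 r.py
python3 -m jog '[[0.001,0.168,0,0,0,0.1],[0,0,0,0,0,0],[0,0,0,0,0,0]]'>/dev/null; python3 r.py
```

```text
t 20.20 lever 0.616 r 160.5 yawlag 0.15 push 4.40 rad 4.73 fz 2.2 gap 0.0217
t 20.45 lever 0.636 r 160.5 yawlag 0.23 push 4.62 rad 6.15 fz 1.5 gap 0.0220
t 20.70 lever 0.656 r 160.5 yawlag 0.25 push 6.23 rad 5.02 fz 2.1 gap 0.0220
t 20.95 lever 0.666 r 160.5 yawlag 0.26 push 4.90 rad 5.41 fz 2.7 gap 0.0220
t 21.20 lever 0.677 r 160.6 yawlag 0.25 push 4.93 rad 3.97 fz 1.8 gap 0.0224
t 21.45 lever 0.688 r 160.5 yawlag 0.23 push 4.56 rad 5.93 fz 2.7 gap 0.0223
t 21.70 lever 0.699 r 160.5 yawlag 0.17 push 4.54 rad 4.92 fz 1.6 gap 0.0220
t 21.95 lever 0.711 r 160.5 yawlag 0.08 push 2.92 rad 5.33 fz 1.5 gap 0.0221
t 22.20 lever 0.724 r 160.5 yawlag -0.09 push 0.48 rad 5.36 fz -0.1 gap 0.0223
```

```bash

python3 -m jog '[[0.001,0.168,0,0,0,0.1],[0,0,0,0,0,0],[0,0,0,0,0,0]]'>/dev/null; python3 r.py
python3 -m jog '[[0.001,0.168,0,0,0,0.1],[0,0,0,0,0,0],[0,0,0,0,0,0]]'>/dev/null; python3 r.py
python3 -m jog '[[0.001,0.168,0,0,0,0.1],[0,0,0,0,0,0],[0,0,0,0,0,0]]'>/dev/null; python3 r.py
python3 -m jog '[[0.001,0.15,0,0,0,0.09],[0,0,0,0,0,0],[0,0,0,0,0,0],[0,0,0,0,0,0],[0,0,0,0,0,0]]'>/dev/null; python3 r.py
python3 - <<'E'
from h import *
from rig import imaging
a=imaging.snapshot('top');b=imaging.snapshot('scene');pickle.dump((a,b),open('w9.pkl','wb'))
x=cv2.resize(a['img'][140:240,135:260,::-1],(400,320),interpolation=cv2.INTER_CUBIC);y=cv2.resize(b['img'][125:225,165:290,::-1],(400,320),interpolation=cv2.INTER_CUBIC)
cv2.imwrite('pics/w9.png',np.hstack([x,y]))
E
python3 r.py
```

```text
t 22.45 lever 0.736 r 160.5 yawlag -0.17 push -0.88 rad 5.44 fz -1.0 gap 0.0218
t 22.70 lever 0.748 r 160.5 yawlag -0.25 push -2.27 rad 6.16 fz -1.6 gap 0.0222
t 22.95 lever 0.759 r 160.5 yawlag -0.25 push -1.76 rad 4.53 fz -0.9 gap 0.0221
t 23.37 lever 0.766 r 160.5 yawlag -0.11 push 0.13 rad 5.08 fz -0.4 gap 0.0216
t 23.47 lever 0.766 r 160.5 yawlag -0.12 push 0.84 rad 4.94 fz -0.8 gap 0.0219
```

View pics/w9.png

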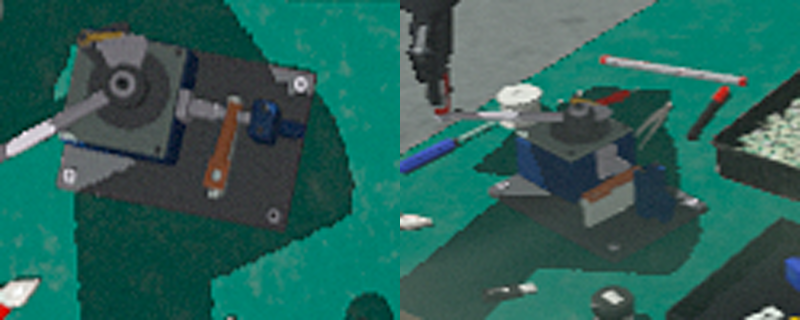

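The lug is on the rail, nipped between the dies with its tongue towards the lip. Three clicks were felt, with the push falling away near 0.386, 0.557 and 0.727 rad, and the knob is still gripped.

```bash
python3 -c "
from rig import env
print(env.finish_job())"
```

```text
the job is handed in; nothing more can be done
None
```

I handed the job in at 23.5 s. The copper lug is on the rest rail, tongue towards the lip and nipped between the dies, after three clicks felt at the lever. The gripper still holds the knob, and the last picture showed the lug yawed about 5° from the rail but still on it.

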